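# Seat the keyed grille of a downdraft sanding box

## Robot

A 6-joint arm with a two-finger parallel gripper is mounted at the origin on a cart in front of the work surface, level with it; the furniture and walls round the work are solid. World frame = base frame: x ahead of the robot, y to its left, z up, the work surface at z = 0. Lengths are in m, angles in rad, forces in N, time in s.
With the tool pointing down it reaches from about 0.325 to 0.775 m from the base axis. Payload 5.5 kg.
Tool frame: the origin (TCP) lies midway between the tips of the shut fingers; the grasp point (between the pads) lies 19 mm behind it (ctrl.grasp_offset is the distance from the TCP to the grasp point, in m); z points along the fingers, y is the line along which they close (so a half turn about z gives the same grasp; the last joint's range is limited). The gripper opens to 88 mm and grips with 3 to 60 N. Pads are 20 mm wide; open, the fingers measure 115 mm over their backs; the gripper's body (75 mm by 178 mm) begins 61 mm behind the grasp point.
Start: joints at [-1.177, 0.091, 1.231, -0, 1.82, -0.057], TCP at [0.261, -0.54, 0.223] pointing down, gripper open.
Joint ranges: [-2.87, 2.87], [-0.86, 2.18], [0.17, 2.46], [-1.51, 4.65], [0.06, 2.69], [-2.65, 2.65]. Speed limits (rad/s): [2.57, 2.57, 3.01, 3.14, 3.14, 3.14].

## Interface

Orientations are given as a unit quaternion [w, x, y, z].
In Python, from bench import ctrl gives the robot as it stands. The module is installed in compiled form; this text tells all that it offers. Calls block until the motion is done:
- ctrl.move_ptp(position, orientation): joint-space move of the TCP to a pose.
- ctrl.movel(position, orientation=None, v=0.15): straight line of the TCP; orientation=None keeps the orientation; v is the mean speed in m/s.
- ctrl.move_j(angles): joint-space move.
- ctrl.grip(opening, newtons=None): finger opening in m; newtons is the grip in N (None keeps the last); returns when the fingers have stopped.
- ctrl.pause(seconds).
- ctrl.solve_ik(position, orientation): joint angles nearest the present ones, or None.
- ctrl.snapshot(name): name is "scene" or "top" or "wrist"; returns the picture (400x640x3 uint8, red, green, blue); there is no depth.
- ctrl.camera_model(name): a dict with "camera_matrix" (3x3 intrinsics, pixels), "rvec" (rotation vector, rad) and "tvec" (3), from world to camera coordinates, as OpenCV has them. Camera axes: x right, y down, z forward; pixel columns grow to the right and rows downward; lengths in m; the calibration is good to about 2 mm. A picture is of the moment at which its call begins: read the wrist's pose just before it. camera_model takes no time and is no camera call; for the wrist camera it gives the pose at the moment of the call.
A pose or a line that the arm cannot do raises ctrl.PlanningError and nothing moves.
- ctrl.close_job(): hands the job in; it is judged then, once.
Trained networks look in the newest picture that a camera, given by its name, has taken for a name from the list of things; names that differ only in an ending like _2 or _b are one class to them, and where a whole thing is asked for, a point or a joint stands for the part that bears it (a point fixed in the world has none). Each returns a list of dicts, best first, with "confidence" (0 to 1); they miss things now and then, are a little off and sometimes report something else, mostly with a low value. They report only what shows in the picture. A call takes as long as a camera call.
- ctrl.regions_of(camera, query): "mask" (400x640 bool, what is visible of it).
- ctrl.spot_point(camera, query): "position" ([x, y, z] in m, in world coordinates, good to about 4 mm: a listed point, or the origin of a listed thing).
Readings, each from a call of its own:
- ctrl.current_t(): time.
- ctrl.current_qpos(): joint angles.
- ctrl.current_joint_vel(): joint speeds.
- ctrl.current_tau(): joint torques, N m.
- ctrl.current_eef_pos(): TCP position.
- ctrl.current_tool_rot(): TCP orientation.
- ctrl.current_wrist_force(): force on the tool from outside, world axes, zero at the start.
- ctrl.current_torque(): the same for the moment, N m.
- ctrl.current_gripper_width(): finger opening in m.
- ctrl.current_grip_force(): force on a finger pad.
Only numpy, scipy, OpenCV 4.12 (cv2) and the standard library are available. Lean on these libraries where they do the work, as an engineer would, in place of code of your own. Each camera call takes 0.05 s, during which the arm holds its last target. There are 200 camera calls.

## Task

The round spoked grille of the sanding box was dropped back in without lining it up, so it stands proud of the box top. Using only the fingertips, turn it in its recess until the notch in its rim lies over the steel pin, then press it down until it is fully home, flush with the box top all round. Never pick up or lift the grille, leave the sanding block and the pawns on the box where they are, and take the hand away at the end.

Things in the scene. Friction and masses are not known exactly. Their poses are not given: they have to be found in the camera images.
- sanding_box: Fixed low downdraft sanding box: plywood, grey perforated top 300 mm (its x) by 400 mm (its y), 100 mm high; origin under its centre at bench level. A 12 mm high wooden strip runs along its far (+x) edge.
- seat (a point): Centre of the recess, at box-top height (world z 0.100), 50 mm to +y of the box's centre. The recess is 193 mm wide and 18 mm deep, lined with slick plastic, to a ledge 13 mm wide; inside the ledge the box is open down to a wire screen 56 mm below the top.
- pin (a point): Point at box-top height above the steel pin, 88 mm from the recess centre. The fixed pin, 10 mm thick, lies flat and radially in a groove across the recess edge, from 84 to 142 mm off the centre. Its round top is 7.5 mm below the box top: a grille that is not lined up turns just above it but is stopped by it when pressed.
- pin_end (a point): Outer end of the same pin, 142 mm from the recess centre, at box-top height; it stays visible from above in its open groove, 15 mm wide, outside the grille.
- grille: Loose round steel grille, 190 mm across, 18 mm thick, 0.35 kg; origin at the centre of its underside, z up, x towards the notch. Solid hub 56 mm across, rim 21 mm wide, joined by three webs 16 mm wide at 60, 180 and 300 degrees from the notch. Between the webs three through windows, 28 to 74 mm from the centre, take closed fingertips, which can push a web sideways.
- notch (a point): Middle of the notch, on the grille's top face 88 mm from its centre. The notch is cut through the rim, 14 mm wide, 14 mm deep from the edge. The grille turns either way without end; the recess keeps it centred to about 1.5 mm.
- hub_top (a point): Centre of the hub's top: where to press. 11 to 12 mm above seat at the start, level with it when home. The grille rests on six sprung balls in the recess wall and turns on them with 1 to 5 N at a web. Lined up to about 4 mm, it needs about 8 to 15 N on the hub to go home; the round pin centres the notch and the balls click into a groove of the rim.
- rim_back (a point): Point of the rim's top face across from the notch, 88 mm from the grille's centre.
- sanding_block: Cork sanding block 60x100x28 mm lying on the box top beside the grille; origin under its centre. Not to be disturbed.
- pawn_plain: Turned wooden pawn, 18 mm wide and 34 mm high, standing on the box top; origin under its centre. Not to be disturbed.
- pawn_b: Second turned pawn, same size, painted, standing on the box top; origin under its centre. Not to be disturbed.

How it is judged:
On the way, in this order (a step that is already met when the one before it is completed fails the run):
1. the notch has been turned over the pin, to within 6 mm (horizontal distance between notch and pin below 0.006 m), for 0.1 s.
2. the grille has been pressed home, flush with the box top all round (z of hub_top in the frame of seat between -0.003 and 0.0015 m and z of each of notch, rim_back in the frame of seat below 0.0018 m), for 0.2 s.
At the end, for the whole second after the job is handed in: The grille lies at rest in its recess with its notch on the pin (within 4 mm), its hub and rim no more than about 1.5 mm above the box top (all of step 2 and horizontal distance between notch and pin below 0.004 m and horizontal distance between hub_top and seat below 0.004 m and linear speed of grille below 0.01 m/s); the robot touches nothing.
It fails at once if something other than the fingers pushes the grille (contact force between the arm and grille above 2 N).
It fails at once if the grille is lifted: its hub rises more than 8 mm above its starting height (z of hub_top in the frame of seat above 0.02 m).
It fails at once if the sanding block is moved more than 15 mm (distance of sanding_block from where it was at the start of the episode above 0.015 m).
It fails at once if the first pawn is moved more than 15 mm (distance of pawn_plain from where it was at the start of the episode above 0.015 m).
It fails at once if the second pawn is moved more than 15 mm (distance of pawn_b from where it was at the start of the episode above 0.015 m).
It also fails if it takes over 67 s, if anything falls off the work surface, if the arm or the gripper's body presses on something with over 40 N, if the wrist force passes 120 N, or if a joint passes its speed limit or range.

## Working session

There is one attempt and no reset: what is moved stays moved. The work goes in short steps, each a Python script; the robot and the scene stay as the last script left them, time stands still between calls to the robot, and variables do not carry over. Pictures are saved under pics/ and viewed, at most 10 in all, crops included, and the job is handed in when it is done.

```bash
mkdir -p pics
python3 - <<'E'
from bench import ctrl
import cv2
for c in ["top","scene"]:
    im=ctrl.snapshot(c); cv2.imwrite(f"pics/{c}0.png",im[:,:,::-1])
    for n in ["seat","pin","pin_end","grille","notch","hub_top","rim_back","sanding_block","pawn_plain"]:
        print(c,n,[([round(float(v),4) for v in d["position"]],round(d["confidence"],2)) for d in ctrl.spot_point(c,n)[:3]])
print(ctrl.current_t(),ctrl.current_tool_rot(),ctrl.current_eef_pos())
E
```

```text
top seat [([0.5762, -0.0687, 0.099], 0.66)]
top pin [([0.4939, -0.0297, 0.1008], 0.86)]
top pin_end [([0.5731, -0.0697, 0.0942], 0.66)]
top grille [([0.574, -0.0685, 0.0947], 0.96)]
top notch []
top hub_top [([0.5752, -0.0692, 0.1142], 0.86)]
top rim_back [([0.5477, 0.0198, 0.1115], 0.71)]
top sanding_block [([0.5713, -0.2382, 0.0936], 0.69)]
top pawn_plain [([0.7056, -0.1762, 0.1009], 0.64), ([0.5732, -0.2372, 0.0951], 0.61)]
scene seat [([0.5751, -0.0657, 0.0992], 0.8)]
scene pin [([0.4938, -0.0318, 0.0993], 0.92), ([0.7, -0.2505, 0.0981], 0.24)]
scene pin_end [([0.445, -0.0122, 0.1014], 0.77)]
scene grille [([0.577, -0.0684, 0.0968], 0.84)]
scene notch [([0.6023, -0.1529, 0.1082], 0.61)]
scene hub_top [([0.5715, -0.0663, 0.112], 0.71)]
scene rim_back [([0.5504, 0.0172, 0.1093], 0.9), ([0.5791, -0.0693, 0.0983], 0.3)]
scene sanding_block [([0.5732, -0.2392, 0.1021], 0.61)]
scene pawn_plain [([0.7066, -0.1797, 0.1004], 0.47)]
1.0 [-1.70196772e-05  9.74703758e-01  2.23500745e-01 -1.03913927e-05] [ 0.26139664 -0.54005438  0.22263762]
```

View pics/top0.png

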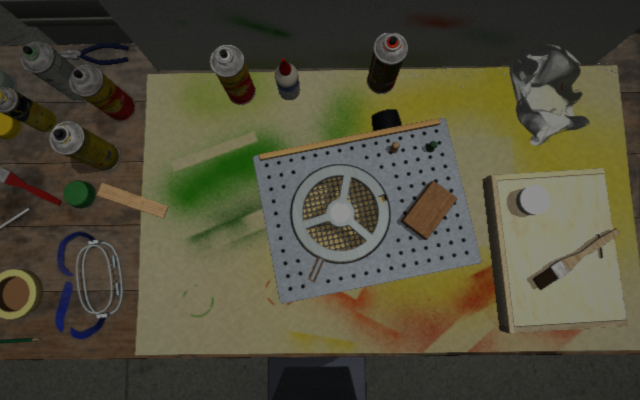

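View pics/scene0.png

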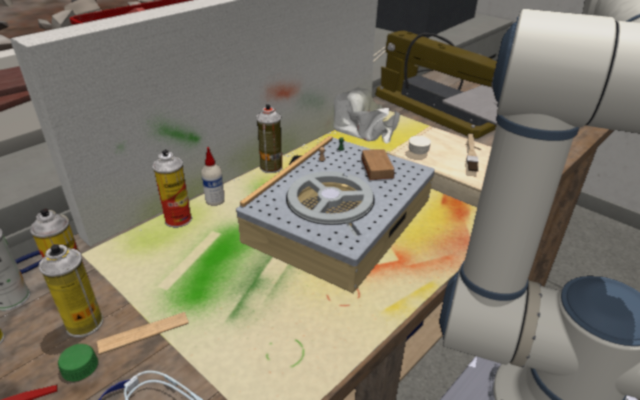

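The top view shows the grille centre at (341,213), the notch at (383,198) and the pin in its groove at (317,268). The pin lies at about 156° and the notch at about -72°, so the shortest turn is about 132° clockwise. The scene view agrees, and the pawns and block are to the right. Next I'll move above the grille, look from closer and check that the arm can reach the whole arc.

```bash
cat > h.py <<'E'
from bench import ctrl
import numpy as np, cv2
from scipy.spatial.transform import Rotation as R
def q(yaw):  # tool down, tool y along yaw
    y=np.array([np.cos(yaw),np.sin(yaw),0]); z=np.array([0,0,-1.])
    return R.from_matrix(np.c_[np.cross(y,z),y,z]).as_quat()[[3,0,1,2]]
def pose(c,w,d,z,r=.047,flip=0):
    u=np.array([np.cos(w),np.sin(w)]); n=np.array([-u[1],u[0]])
    return [*(np.array(c)+r*u+d*n),z], q(w+flip*np.pi)
def look(cams,names):
    for c in cams:
        ctrl.snapshot(c)
        for n in names:
            print(c,n,[(np.round(d["position"],4).tolist(),round(d["confidence"],2)) for d in ctrl.spot_point(c,n)[:2]])
def ang(p,c): return float(np.rad2deg(np.arctan2(p[1]-c[1],p[0]-c[0])))
E
python3 - <<'E'
from h import *
c=(.575,-.068); D=np.deg2rad
ctrl.grip(0.0,20)
ctrl.move_ptp([.50,-.068,.36],q(D(90)) if ctrl.solve_ik([.50,-.068,.36],q(D(90))) is not None else q(D(-90)))
im=ctrl.snapshot("wrist"); cv2.imwrite("pics/w0.png",im[:,:,::-1])
look(["wrist"],["seat","pin","pin_end","notch","hub_top","rim_back","grille"])
print(ctrl.current_t(),ctrl.current_qpos().round(2),ctrl.current_gripper_width())
for w0 in (-12,108,-132):
  for f in (0,1):
    s=[ctrl.solve_ik(*pose(c,D(w0-a),.02,.088,flip=f)) for a in range(-5,146,15)]
    print(w0,f,[None if x is None else round(float(x[5]),2) for x in s])
E
```

```text
wrist seat [([0.5737, -0.065, 0.0923], 0.42)]
wrist pin [([0.4981, -0.0306, 0.1003], 0.79)]
wrist pin_end [([0.4446, -0.0043, 0.1021], 0.81), ([0.5732, -0.0704, 0.114], 0.71)]
wrist notch [([0.6037, -0.153, 0.1124], 0.97)]
wrist hub_top [([0.5745, -0.0677, 0.1089], 0.89)]
wrist rim_back [([0.5465, 0.015, 0.1165], 0.81)]
wrist grille [([0.5761, -0.0665, 0.0937], 0.64)]
4.7667 [-0.2  -0.09  1.16 -0.    2.07 -1.77] 0.0005518408889387558
-12 0 [-0.02, 0.22, 0.46, 0.7, 0.95, 1.19, 1.44, 1.69, 1.95, 2.22, 2.49]
-12 1 [None, None, None, -2.44, -2.19, -1.95, -1.7, -1.45, -1.19, -0.93, -0.66]
108 0 [-2.1, -1.82, -1.54, -1.28, -1.01, -0.76, -0.51, -0.26, -0.02, 0.22, 0.46]
108 1 [1.05, 1.33, 1.6, 1.87, 2.13, 2.38, 2.63, None, None, None, None]
-132 0 [1.95, 2.22, 2.49, None, None, None, None, -2.38, -2.1, -1.82, -1.54]
-132 1 [-1.19, -0.93, -0.66, -0.38, -0.1, 0.19, 0.48, 0.76, 1.05, 1.33, 1.6]
```

View pics/w0.png

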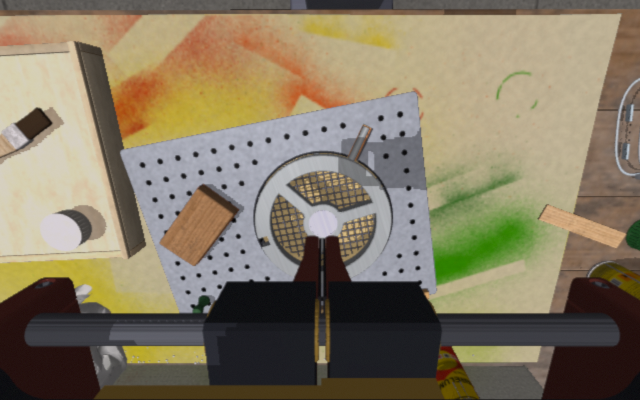

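The wrist view (flipped) shows the notch at (264,241), the pin groove at (360,145) and the web ends clearly, which agrees with the estimates. I'll use the web at -131.5°: insert on its ccw side and sweep clockwise, stopping a little short.

Run:
```python
from h import *
c=(.575,-.0677); D=np.deg2rad
w0=-131.5
P=lambda w,d,z: pose(c,D(w),d,z,flip=1)
ctrl.move_ptp(*P(w0,.023,.17))
ctrl.movel(*P(w0,.023,.118),v=.1)
print("above",ctrl.current_wrist_force().round(1))
ctrl.movel(*P(w0,.023,.105),v=.04)
f=ctrl.current_wrist_force(); print("in",f.round(1))
if abs(f[2])>5: raise SystemExit
ctrl.movel(*P(w0,.023,.090),v=.04)
f=ctrl.current_wrist_force(); print("in",f.round(1), ctrl.current_eef_pos().round(4))
if abs(f[2])>5: raise SystemExit
for a in range(0,121,8):
    ctrl.movel(*P(w0-a,.018,.090),v=.06)
    f=ctrl.current_wrist_force(); print(a,f.round(1))
    if np.linalg.norm(f)>25: break
print(ctrl.current_t())
ctrl.snapshot("top"); im=ctrl.snapshot("top"); cv2.imwrite("pics/t1.png",cv2.resize(im[140:310,240:490],None,fx=3,fy=3)[:,:,::-1])
look(["top","scene"],["notch","rim_back","pin","hub_top"])
```

```text
above [0.2 0.2 0.4]
in [0.6 0.4 0.5]
in [ 0.3 -0.1  1.1] [ 0.5609 -0.1181  0.0897]
0 [0.2 0.1 0.2]
8 [ 0.1 -0.1 -0.5]
16 [-0.5 -0.2  0.6]
24 [0.1 0.8 0.2]
32 [ 0.2 -0.3 -0.3]
40 [-1.3 -1.   0.1]
48 [-0.5 -0.6 -0. ]
56 [-0.4 -0.9  0.2]
64 [ 0.5 -0.1  0.6]
72 [0.7 0.2 0.3]
80 [-0.6 -0.   0.7]
88 [ 0.3  0.1 -1.1]
96 [ 0.5 -0.7 -1.4]
104 [-1.3 -0.3  0.2]
112 [-0.1 -0.4  0.2]
120 [-1.6 -0.1 -0.6]
11.8917
top notch [([0.4915, -0.0449, 0.1057], 0.57), ([0.7086, -0.2493, 0.1014], 0.32)]
top rim_back [([0.6647, -0.0832, 0.1127], 0.94)]
top pin [([0.4921, -0.0289, 0.1025], 0.93)]
top hub_top [([0.4931, -0.027, 0.1014], 0.6)]
scene notch [([0.4873, -0.0452, 0.1063], 0.86)]
scene rim_back [([0.6575, -0.0876, 0.1115], 0.75)]
scene pin [([0.4948, -0.0307, 0.1024], 0.71)]
scene hub_top [([0.5722, -0.0621, 0.1105], 0.58)]
```

Run:
```python
from h import *
c=(.575,-.0677); D=np.deg2rad
P=lambda w,d,z: pose(c,D(w),d,z,flip=1)
w0=-131.5
ctrl.movel(*P(w0-126,.018,.090),v=.06)
ctrl.movel(*P(w0-131,.018,.090),v=.06)
ctrl.movel(*P(w0-131,.023,.090),v=.06)
ctrl.movel(*P(w0-131,.023,.17),v=.1)
ctrl.move_ptp([.56,-.04,.33],q(D(-90)))
M=ctrl.camera_model("wrist")
im=ctrl.snapshot("wrist"); np.savez("w1.npz",im=im,**M); cv2.imwrite("pics/w1.png",im[:,:,::-1])
K,rv,tv=M["camera_matrix"],M["rvec"],M["tvec"]
p,_=cv2.projectPoints(np.array([[.575,-.0677,.112],[.4946,-.031,.1],[.445,-.01,.1]]),rv,tv,K,None); print(p.reshape(-1,2).round(0))
u,v=p[1,0].astype(int)
cr=im[max(0,v-60):v+60,max(0,u-80):u+80]; print(u,v,cr.shape)
cv2.imwrite("pics/w1c.png",cv2.resize(cr,None,fx=5,fy=5,interpolation=cv2.INTER_CUBIC)[:,:,::-1])
look(["wrist","top","scene"],["notch","rim_back","pin","pin_end","hub_top"])
print(ctrl.current_t())
```

```text
[[345. 165.]
 [316. 223.]
 [300. 257.]]
315 223 (120, 160, 3)
wrist notch [([0.4959, -0.0303, 0.1124], 0.91)]
wrist rim_back [([0.6583, -0.1035, 0.1175], 0.9)]
wrist pin [([0.4976, -0.0309, 0.0988], 0.92), ([0.5821, -0.1169, -0.0004], 0.31)]
wrist pin_end [([0.4429, -0.0063, 0.1056], 0.63), ([0.4965, -0.0289, 0.1134], 0.24)]
wrist hub_top [([0.5748, -0.0681, 0.1128], 0.9)]
top notch [([0.4962, -0.0282, 0.1065], 0.96)]
top rim_back [([0.5746, -0.2344, 0.0931], 0.67), ([0.5835, -0.1161, 0.0024], 0.37)]
top pin [([0.49, -0.028, 0.1006], 0.9)]
top pin_end [([0.4435, -0.0063, 0.0987], 0.9)]
top hub_top [([0.5744, -0.0651, 0.1137], 0.57)]
scene notch [([0.4906, -0.029, 0.1073], 0.85), ([0.5853, -0.1181, -0.0016], 0.33)]
scene rim_back [([0.6546, -0.1021, 0.1087], 0.62)]
scene pin [([0.493, -0.03, 0.1014], 0.85)]
scene pin_end [([0.4432, -0.0103, 0.1019], 0.93)]
scene hub_top [([0.5707, -0.0633, 0.1105], 0.57), ([0.5714, -0.2383, 0.1029], 0.23)]
15.8417
```

View pics/w1c.png

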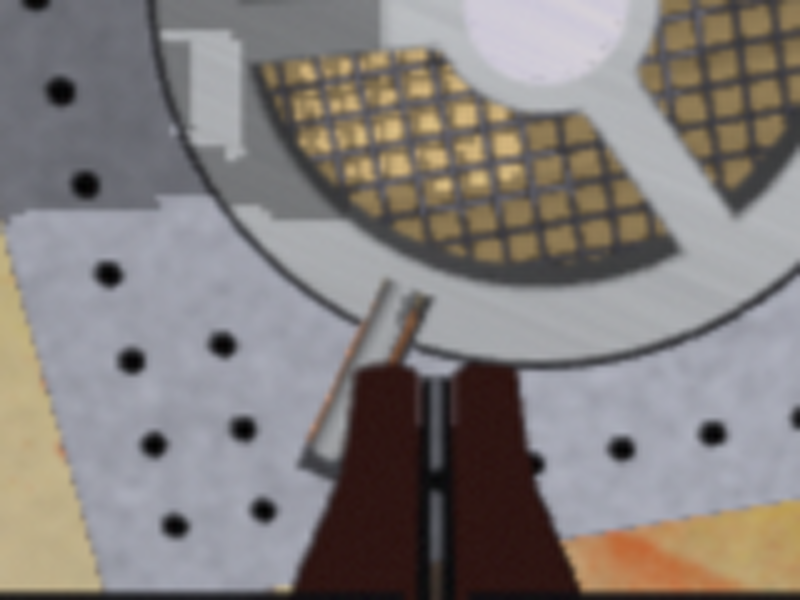

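Crop: the notch (around (408,295)) sits on the pin, with the pin running out to (320,460). The networks put notch and pin within about 1 mm of each other, so I'll press the hub.

Run:
```python
from h import *
c=(.575,-.0677); o=q(np.deg2rad(-90))
ctrl.movel([*c,.15],o,v=.15); ctrl.movel([*c,.118],o,v=.06)
for z in np.arange(.115,.0965,-.0015):
    ctrl.movel([*c,z],o,v=.02); f=ctrl.current_wrist_force(); e=ctrl.current_eef_pos()[2]
    print(round(z,4),round(e,4),f.round(1))
    if f[2]>45 or (f[2]>20 and z<.1): break
ctrl.pause(.3)
print(ctrl.current_wrist_force().round(1),ctrl.current_eef_pos().round(4))
ctrl.movel([*c,.15],o,v=.1)
ctrl.move_ptp([.56,-.04,.33],o)
im=ctrl.snapshot("wrist")
cv2.imwrite("pics/w2.png",cv2.resize(im[90:290,235:455],None,fx=3,fy=3,interpolation=cv2.INTER_CUBIC)[:,:,::-1])
look(["wrist","top","scene"],["notch","rim_back","pin","hub_top","pawn_plain","sanding_block"])
print(ctrl.current_t())
```

```text
0.115 0.1151 [ 0.3 -0.1  0.4]
0.1135 0.1134 [-0.2  0.   0.2]
0.112 0.1119 [ 0.2 -1.  -0.1]
0.1105 0.1105 [-0.1 -0.3  0.6]
0.109 0.1086 [0.3 1.1 0.1]
0.1075 0.1075 [-0.1  0.1 -0. ]
0.106 0.1061 [ 1.1 -0.5  0.9]
0.1045 0.104 [-0.2 -0.1  0.5]
0.103 0.1024 [ 0.2  0.1 -0.1]
0.1015 0.1012 [ 0.7 -0.1  0.4]
0.1 0.1004 [ 0.1 -0.5  1.8]
0.0985 0.1003 [-2.7  0.   7.5]
0.097 0.1003 [-6.   1.2 13.6]
[-6.2  0.6 12.8] [ 0.5753 -0.0678  0.1003]
wrist notch [([0.4963, -0.0325, 0.1026], 0.61)]
wrist rim_back [([0.6563, -0.1074, 0.1029], 0.85)]
wrist pin [([0.4983, -0.0302, 0.0995], 0.73), ([0.7017, -0.2502, 0.0982], 0.34)]
wrist hub_top [([0.5748, -0.0688, 0.0998], 0.77)]
wrist pawn_plain [([0.7037, -0.1768, 0.1026], 0.92), ([0.5828, -0.1201, -0.0012], 0.6)]
wrist sanding_block [([0.5739, -0.237, 0.1006], 0.63)]
top notch [([0.4926, -0.0294, 0.0928], 0.62)]
top rim_back []
top pin [([0.4916, -0.0301, 0.1017], 0.77)]
top hub_top [([0.5758, -0.0694, 0.1019], 0.72)]
top pawn_plain []
top sanding_block [([0.5747, -0.2399, 0.092], 0.82)]
scene notch [([0.4929, -0.0291, 0.0969], 0.56)]
scene rim_back [([0.6598, -0.1002, 0.0942], 0.6)]
scene pin [([0.4952, -0.0312, 0.1001], 0.96)]
scene hub_top [([0.5734, -0.0618, 0.102], 0.89)]
scene pawn_plain [([0.7056, -0.1794, 0.1026], 0.58)]
scene sanding_block [([0.5713, -0.2389, 0.1038], 0.84)]
24.0333
```

View pics/w2.png

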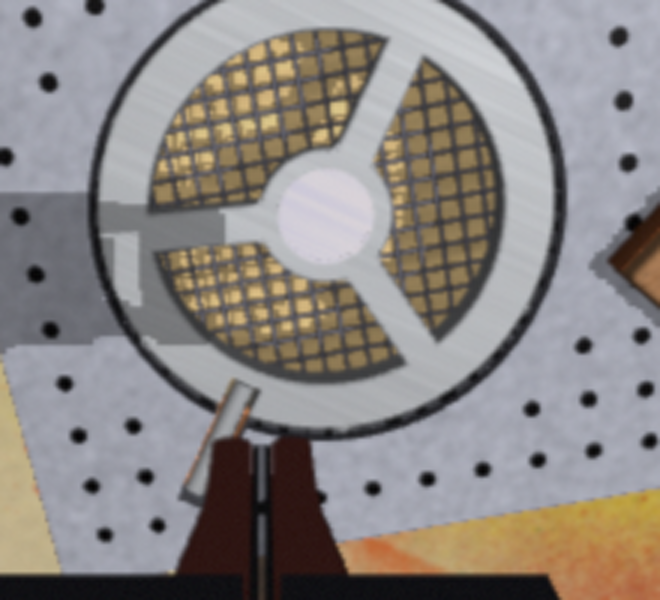

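The wrist view now shows the grille sunk evenly, with the pin centred in the notch (crop (237,395)). The hub contact stopped hard at z = 0.1003. I'll press once more, firmly, to confirm it is seated, then retract and hand in.

Run:
```python
from h import *
c=(.575,-.0677); o=q(np.deg2rad(-90))
ctrl.movel([*c,.13],o,v=.15); ctrl.movel([*c,.102],o,v=.06)
for z in np.arange(.101,.089,-.001):
    ctrl.movel([*c,z],o,v=.02); f=ctrl.current_wrist_force(); print(round(z,4),ctrl.current_eef_pos()[2].round(4),f.round(1))
    if f[2]>28: break
ctrl.pause(.3)
ctrl.movel([*c,.16],o,v=.1)
ctrl.move_ptp([.45,-.25,.33],o); ctrl.pause(.5)
look(["wrist","top","scene"],["notch","rim_back","hub_top"])
im=ctrl.snapshot("scene"); cv2.imwrite("pics/s3.png",cv2.resize(im[120:290,230:450],None,fx=3,fy=3,interpolation=cv2.INTER_CUBIC)[:,:,::-1])
print(ctrl.current_t())
```

```text
0.101 0.1008 [-0.2  0.4  0.7]
0.1 0.1004 [-0.4 -0.1  1.6]
0.099 0.1004 [-2.5  0.8  6.1]
0.098 0.1003 [-3.4  0.6  9.5]
0.097 0.1003 [-6.2  1.9 13.9]
0.096 0.1002 [-8.4  1.5 17.1]
0.095 0.1002 [-9.4  1.6 21.4]
0.094 0.1002 [-11.2   2.   25.2]
0.093 0.1002 [-14.1   2.6  28.2]
wrist notch [([0.4975, -0.0279, 0.1028], 0.58)]
wrist rim_back []
wrist hub_top [([0.5737, -0.069, 0.0992], 0.66)]
top notch [([0.4954, -0.0307, 0.0977], 0.83), ([0.5758, -0.0682, 0.1025], 0.27)]
top rim_back [([0.658, -0.097, 0.102], 0.65)]
top hub_top [([0.5765, -0.069, 0.1035], 0.61)]
scene notch [([0.4946, -0.0315, 0.0984], 0.96), ([0.5749, -0.0641, 0.099], 0.61)]
scene rim_back [([0.6536, -0.1017, 0.1001], 0.73)]
scene hub_top []
31.75
```

View pics/s3.png

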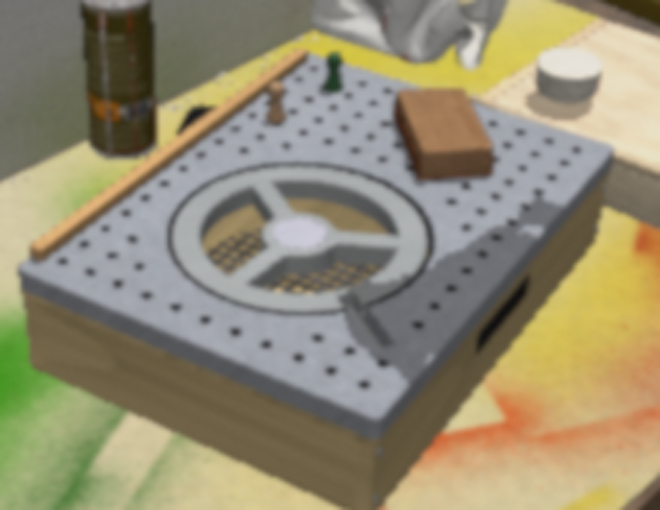

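The scene view shows the grille flush all round at about (300,237), the notch on the pin at (350,300), and the pawns and block undisturbed. Handing in.

```bash
python3 -c "
from bench import ctrl
print(ctrl.close_job())"
```

```text
the job is handed in; nothing more can be done
None
```

The grille was turned about 131° clockwise until its notch lay over the pin and pressed home flush with the box top; the block and pawns look undisturbed, the hand is clear, and the job is handed in (no verdict was returned).

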